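# Pin a display tier: tap it over the hidden socket until the centre pin drops

## Task

Set the steel centre pin from the rack into the hole of the round top tier and let go, so that it stands loose on the plate hidden underneath; the tier should stay where it is meanwhile. Then, leaving the pin alone, tap the tier sideways with light pushes, from one side and from the opposite side as needed, until the pin finds the plate's hole and drops fully home through both. The icing is brittle, so push gently, stop when the tier locks, never lift or tip the tier, and leave everything else on the counter undisturbed.

Things in the scene. Friction and masses are not known exactly. Their poses are not given: they have to be found in the camera images.
- top_tier: Loose tier: a rigid round display cake (hard pale-yellow icing, pink ribbon and pearl edge), 140 mm diameter, 55 mm high, 0.28 to 0.44 kg, through hole 15.6 mm wide in its middle. Origin: centre of its underside, z up. It stands on the white plate, its underside 75 mm above the counter, 24 to 33 mm off the bottom tier's middle. It slides at 1 to 3.5 N; its icing cracks above 20 N.
- bottom_tier: Fixed lower tier: pale-green round display cake, 210 mm diameter, 60 mm high, on a silver board 260 mm wide and 12 mm high. Origin: centre of its underside, 12 mm above the counter, z up.
- bottom_top (a point): Middle of the bottom tier's top face, 72 mm above the counter. On it is fixed a white plate, 120 mm square, 3 mm thick (top face 75 mm above the counter), with a 17 mm hole in its middle that leads 40 mm down. The plate was set by hand: its hole lies 5 to 8 mm from this point, direction unknown, hidden by the top tier. The pin drops only within about 2 mm of the hole's centre; 2 to 4 mm off it may dip up to 3 mm and snag.
- pin_knob (a point): Centre of the dark wooden knob (26 mm diameter, 22 mm high) of the steel centre pin. The shaft below is 14 mm in diameter and 85 mm long; the knob runs from 85 to 107 mm above the tip. Pin mass 120 g. It starts upright in one of the rack's three holes, knob up, tip 10 mm above the counter.
- pin_tip (a point): Middle of the pin's lower end (tapered over the last 4 mm to a 9 mm flat), 96 mm below pin_knob. Standing in the top tier, undropped, it is 63 mm above the origin of bottom_tier; fully home 33 mm.
- pin_collar (a point): Underside of the knob on the pin's axis, 85 mm above the tip. Fully home it rests on the top of the top tier; undropped it stands 30 mm above that.
- rack: Fixed wooden pin rack, 170 x 60 x 50 mm, three holes 16 mm wide and 40 mm deep, 55 mm apart along its x. Origin: centre of its underside.
- dowel0: White plastic dowel, 14 mm diameter, 88 mm long, in another hole of the rack; leave it. Origin: its lower end.
- dowel1: Blue plastic dowel, same size, in the third hole; leave it. Origin: its lower end.
- icing_jar: Pink jar with white cap, 72 mm diameter, 85 mm high; leave it. Origin: centre of its underside.
- sugar_pot: Green jar with yellow cap, 52 mm diameter, 60 mm high; leave it. Origin: centre of its underside.
- palette_knife: Palette knife with dark wooden handle, 260 mm long, lying on the counter; leave it. Origin: under its middle.
- nozzle0: Small steel piping nozzle, 32 mm wide, 45 mm high; leave it. Origin: centre of its underside.
- nozzle1: Second steel piping nozzle, same size; leave it. Origin: centre of its underside.
Things that resemble listed ones, but are neither listed nor needed, are in the scene too. Leave any turquoise look-alike of the part that bears pin_knob alone.

How it is judged:
On the way, in this order (a step that is already met when the one before it is completed fails the run):
1. the pin stands released in the top tier's hole, its tip on the plate, the tier still within 8 mm of where it started (horizontal distance between pin_tip and top_tier below 0.005 m and z of pin_tip in the frame of bottom_tier between 0.058 and 0.068 m and contact force between the fingers and centre_pin below 0.1 N and distance of top_tier from where it was at the start of the episode below 0.008 m), for 0.3 s.
2. the pin has dropped at least 15 mm into the plate's hole without being touched (z of pin_tip in the frame of bottom_tier below 0.048 m and horizontal distance between pin_tip and top_tier below 0.005 m and contact force between the fingers and centre_pin below 0.1 N), for 0.1 s.
At the end, for the whole second after the job is handed in: The pin is fully home: its tip at least 26 mm below the plate's top face and its knob within 4 mm of the top of the tier; the pin is within 4 mm of the tier's middle, the tier stands level (within 0.05 rad) and at rest on the plate, within 13 mm of the bottom tier's middle (z of pin_tip in the frame of bottom_tier below 0.037 m and z of pin_collar in the frame of top_tier below 0.059 m and horizontal distance between pin_tip and top_tier below 0.004 m and horizontal distance between top_tier and bottom_tier below 0.013 m and z of top_tier in the frame of bottom_tier below 0.066 m and angle between top_tier's own z axis and vertical below 0.05 rad and linear speed of top_tier below 0.01 m/s); the robot touches nothing.
It fails at once if the top tier is pushed with more than 20 N (the icing cracks) (contact force between any of the fingers, the arm and top_tier above 20 N).
It fails at once if the held pin is forced against the tier with more than 20 N (contact force between the fingers and centre_pin above 0.5 N and contact force between centre_pin and top_tier above 20 N).
It fails at once if the top tier is tipped (0.12 rad) or lifted (10 mm) (angle between top_tier's own z axis and vertical above 0.12 rad or z of top_tier in the frame of bottom_tier above 0.073 m).
It fails at once if the pin is handled after the tier has been shifted more than 8 mm and before the pin has dropped (contact force between the fingers and centre_pin above 0.5 N and distance of top_tier from where it was at the start of the episode above 0.008 m and z of pin_tip in the frame of bottom_tier above 0.055 m and horizontal distance between pin_tip and top_tier below 0.005 m).
It fails at once if a dowel, jar, nozzle or the palette knife is moved by more than 20 mm (distance of any of dowel0, dowel1, icing_jar, sugar_pot, palette_knife, nozzle0, nozzle1 from where it was at the start of the episode above 0.02 m).
It also fails if it takes over 72 s, if anything falls off the work surface, if the arm or the gripper's body presses on something with over 40 N, if the wrist force passes 120 N, or if a joint passes its speed limit or range.

## Robot

A 6-joint arm with a two-finger parallel gripper is mounted at the origin on the work surface. World frame = base frame: x ahead of the robot, y to its left, z up, the work surface at z = 0. Lengths are in m, angles in rad, forces in N, time in s.
With the tool pointing down it reaches from about 0.325 to 0.875 m from the base axis. Payload 4.4 kg.
Tool frame: the origin (TCP) lies at the very end of the fingers, on their centre line; the grasp point (between the pads) lies 19 mm behind it (arm.pinch_z is the distance from the TCP to the grasp point, in m); z points along the fingers, y is the line along which they close (so a half turn about z gives the same grasp; the last joint's range is limited). The gripper opens to 85 mm and grips with 20 to 120 N. Pads are 22 mm wide; open, the fingers measure 114 mm over their backs; the gripper's body (76 mm by 85 mm) begins 54 mm behind the grasp point. The pads swing forward as they close: fully open they stand 13 mm farther back than shut.
Start: joints at [1.137, 0.207, 1.542, -0, 1.393, -0.15], TCP at [0.16, 0.552, 0.231] pointing down, gripper open.
Joint ranges: [-2.73, 2.73], [-0.86, 2.22], [0.23, 2.46], [-1.11, 4.25], [0.08, 2.63], [-2.82, 2.82]. Speed limits (rad/s): [2.79, 2.79, 3.14, 3.14, 3.14, 3.14].

## Interface

Orientations are given as a unit quaternion [w, x, y, z].
In Python, from bench import arm, inverse_kinematics, cams, telemetry gives the robot as it stands. Calls block until the motion is done:
- arm.move_ptp(position, orientation): joint-space move of the TCP to a pose.
- arm.movel(position, attitude=None, velocity=0.15, contact_N=None): straight line of the TCP; attitude=None keeps the orientation; velocity is the mean speed in m/s. With contact_N (N) it stops when the force on the tool has changed by that much, and returns True; else False.
- arm.goto_joints(angles): joint-space move.
- arm.set_gripper(opening, effort=None): finger opening in m; effort is the grip in N (None keeps the last); returns when the fingers have stopped.
- arm.sleep(seconds).
- inverse_kinematics(position, orientation): joint angles nearest the present ones, or None.
- cams.snapshot(name): name is "scene" or "top" or "wrist"; returns (picture, depth): 384x512x3 uint8, blue, green, red; 384x512 float32, m along the optical axis (not along the pixel's ray), 0 where there is no reading.
- cams.get_calibration(name): a dict with "fx", "fy", "cx", "cy" (pixels), "eye" and "rotation" of the camera in the world; the wrist camera has in their place "mount" (4x4, takes a point from camera to tool coordinates, whose origin is the TCP and whose axes are the flange's). Camera axes: x right, y up, looking along -z (the intrinsics and any distortion apply to the point x, -y, -z); pixel columns grow to the right and rows downward; lengths in m; the calibration is good to about 2 mm. The wrist camera is an equidistant fisheye: a pixel r from the principal point sees the ray r / f radians off the axis. A picture is of the moment at which its call begins: read the wrist's pose just before it. get_calibration takes no time and is no camera call.
A pose or a line that the arm cannot do raises arm.MotionError and nothing moves.
- arm.close_job(): hands the job in; it is judged then, once.
Readings, each from a call of its own:
- telemetry.get_time_s(): time.
- telemetry.get_q(): joint angles.
- telemetry.get_qd(): joint speeds.
- telemetry.get_joint_efforts(): joint torques, N m.
- telemetry.get_tool_pos(): TCP position.
- telemetry.get_tool_rot(): TCP orientation.
- telemetry.get_wrist_force(): force on the tool from outside, world axes, zero at the start.
- telemetry.get_moment(): the same for the moment, N m.
- telemetry.get_width(): finger opening in m.
- telemetry.get_grip_force(): force on a finger pad.
Only numpy, scipy, OpenCV 4.12 (cv2) and the standard library are available. Lean on these libraries where they do the work, as an engineer would, in place of code of your own. Each camera call takes 0.05 s, during which the arm holds its last target. There are 200 camera calls.

## Working session

There is one attempt and no reset: what is moved stays moved. The work goes in short steps, each a Python script; the robot and the scene stay as the last script left them, time stands still between calls to the robot, and variables do not carry over. Pictures are saved under pics/ and viewed, at most 10 in all, crops included, and the job is handed in when it is done.

```bash
mkdir -p pics; ls
python3 - <<'E'
from bench import arm, cams, telemetry
import cv2,numpy as np
for n in ("scene","top"):
    p,d=cams.snapshot(n); cv2.imwrite(f"pics/{n}0.png",p); np.savez(f"pics/{n}0.npz",p=p,d=d); print(n,cams.get_calibration(n))
print(cams.get_calibration("wrist"))
print(telemetry.get_time_s(),telemetry.get_tool_rot(),arm.pinch_z)
E
```

```text
pics
scene {'fx': 500.13167873338625, 'fy': 500.13167873338625, 'cx': 257.73816285994747, 'cy': 187.69170797497316, 'eye': array([1.02020734, 0.69178581, 1.00380593]), 'rotation': array([0.24855865, 0.09578031, 0.35217862, 0.89722625])}
top {'fx': 435.1657301936332, 'fy': 435.1657301936332, 'cx': 253.97878467159865, 'cy': 191.2568833359022, 'eye': array([ 0.319984  , -0.05641436,  1.40548633]), 'rotation': array([-0.70023977, -0.06857192,  0.06770525,  0.70737413])}
{'fx': 297.3186396354542, 'fy': 297.3186396354542, 'cx': 257.7861962771604, 'cy': 188.36564340224737, 'mount': array([[-1.15178023e-03,  9.45042040e-01,  3.26946808e-01,
         8.44692360e-02],
       [ 9.99999071e-01,  8.50227497e-04,  1.06524493e-03,
         3.30099923e-05],
       [ 7.28722077e-04,  3.26947732e-01, -9.45042142e-01,
        -1.42000791e-01],
       [ 0.00000000e+00,  0.00000000e+00,  0.00000000e+00,
         1.00000000e+00]])}
0.1 [-3.14874045e-04  1.40920857e-01  9.90020299e-01 -1.01025087e-03] 0.0187
```

View pics/scene0.png

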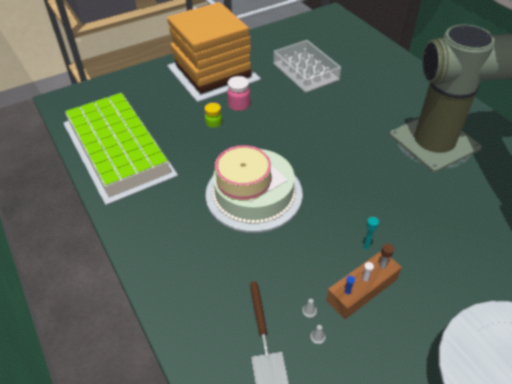

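View pics/top0.png

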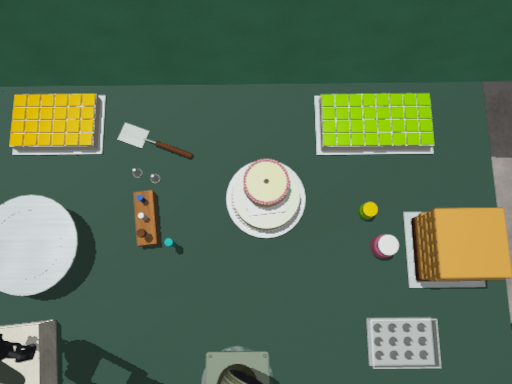

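```bash
cat > h.py <<'E'
import numpy as np, cv2
from scipy.spatial.transform import Rotation as R
from bench import arm, cams, telemetry, inverse_kinematics
def rot(q): return R.from_quat(np.r_[q[1:],q[0]])
def quat(yaw): # tool down, tool x axis at world angle yaw
    x=np.array([np.cos(yaw),np.sin(yaw),0]); z=np.array([0,0,-1.]); y=np.cross(z,x)
    q=R.from_matrix(np.c_[x,y,z]).as_quat(); return np.r_[q[3],q[:3]]
def rays(name,uv,pose=None):
    c=cams.get_calibration(name); uv=np.atleast_2d(uv).astype(float)
    x=(uv[:,0]-c['cx'])/c['fx']; y=(uv[:,1]-c['cy'])/c['fy']
    if name=='wrist':
        r=np.hypot(x,y)+1e-12; d=np.c_[x/r*np.sin(r),-y/r*np.sin(r),-np.cos(r)]
        M=c['mount']; p,q=pose; Rt=rot(q)
        return np.array(p)+Rt.apply(M[:3,3]), Rt.apply(d@M[:3,:3].T)
    d=np.c_[x,-y,-np.ones_like(x)]
    return c['eye'], rot(c['rotation']).apply(d)
def onplane(name,uv,z,pose=None):
    o,d=rays(name,uv,pose); return o+d*((z-o[2])/d[:,2])[:,None]
def pix(name,P,pose=None):
    c=cams.get_calibration(name); P=np.atleast_2d(P)
    if name=='wrist':
        M=c['mount']; p,q=pose
        L=(rot(q).inv().apply(P-p)-M[:3,3])@M[:3,:3]
        th=np.arctan2(np.hypot(L[:,0],L[:,1]),-L[:,2]); a=np.arctan2(-L[:,1],L[:,0])
        return np.c_[c['cx']+c['fx']*th*np.cos(a),c['cy']+c['fy']*th*np.sin(a)]
    L=rot(c['rotation']).inv().apply(P-c['eye'])
    return np.c_[c['cx']+c['fx']*L[:,0]/-L[:,2],c['cy']-c['fy']*L[:,1]/-L[:,2]]
def snapw(f=None):
    pose=(np.array(telemetry.get_tool_pos()),np.array(telemetry.get_tool_rot()))
    p,d=cams.snapshot('wrist')
    if f: cv2.imwrite(f"pics/{f}.png",p); np.savez(f"pics/{f}.npz",p=p,d=d,pos=pose[0],q=pose[1])
    return p,d,pose
def circfit(P):
    A=np.c_[2*P[:,:2],np.ones(len(P))]; s=np.linalg.lstsq(A,(P[:,:2]**2).sum(1),rcond=None)[0]
    return s[:2],np.sqrt(s[2]+s[0]**2+s[1]**2)
E
python3 - <<'E'
from h import *
t=cv2.imread('pics/top0.png'); s=cv2.imread('pics/scene0.png')
a=cv2.resize(s[205:325,320:420],None,fx=4,fy=4,interpolation=cv2.INTER_CUBIC)
b=cv2.resize(t[180:260,120:200],(400,480),interpolation=cv2.INTER_CUBIC)
cv2.imwrite('pics/c1.png',np.hstack([a,b]))
print('pin top',onplane('top',[141,234],.10),'scene',onplane('scene',[387,250],.10))
print('turq',onplane('top',[168,242],.10))
for n,uv in dict(white=[141,216],blue=[141,199]).items(): print(n,onplane('top',uv,.098))
print('tier',onplane('top',[266.5,181.5],.130),onplane('scene',[243,165],.130))
print('board',onplane('top',[265.5,198],.012))
for n,uv,z in [('jar',[387,245],.085),('pot',[369,210],.06),('noz',[137,172],.04),('noz',[155,178],.04),('knife',[155,143],.01)]: print(n,onplane('top',uv,z))
E
```

```text
pin top [[0.44797959 0.2842302  0.1       ]] scene [[0.44469761 0.27981473 0.1       ]]
turq [[0.42323728 0.20250609 0.1       ]]
white [[0.50271706 0.2869274  0.098     ]]
blue [[0.55503578 0.28901409 0.098     ]]
tier [[ 0.59872186 -0.09394328  0.13      ]] [[ 0.59884361 -0.08916504  0.13      ]]
board [[ 0.56962205 -0.09331461  0.012     ]]
jar [[ 0.40873219 -0.4557438   0.085     ]]
pot [[ 0.5196319  -0.41459272  0.06      ]]
noz [[0.65410912 0.32078268 0.04      ]]
noz [[0.63364831 0.26199917 0.04      ]]
knife [[0.76047099 0.27303786 0.01      ]]
```

View pics/c1.png

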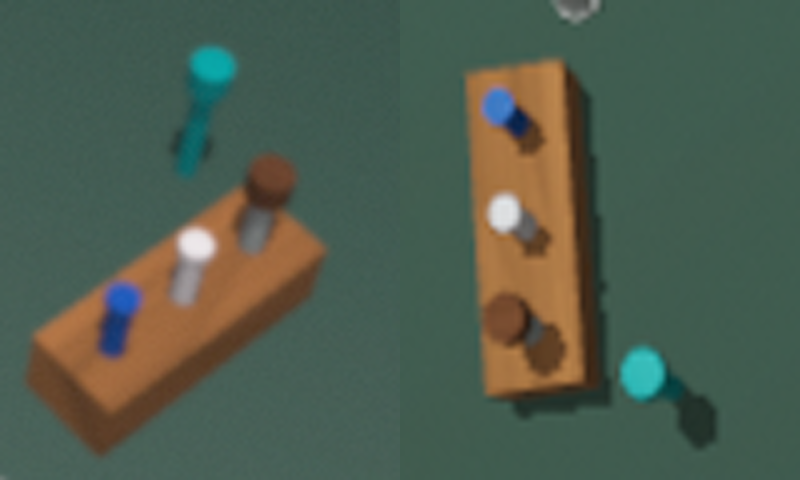

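The dark-brown knob on a grey steel shaft at top (141,233) / scene (387,252) is the pin. It could be confused with the turquoise look-alike at top (168,242), the white dowel at (141,216) or the blue dowel at (141,199). The description points to the brown one, and the crop agrees.

Run:
```python
from h import *
print(onplane('top',[141.4,233.2],.117))
arm.set_gripper(.055)
arm.move_ptp([.447,.281,.24],quat(np.pi)); p,d,pose=snapw('w1')
print(telemetry.get_time_s(),pose, pix('wrist',[[.447,.281,.117]],pose))
hsv=cv2.cvtColor(p,cv2.COLOR_BGR2HSV)
```

```text
[[0.44867153 0.27870314 0.117     ]]
2.025 (array([0.44659005, 0.28166313, 0.23999222]), array([-1.23586611e-04, -3.73697170e-04,  9.99999899e-01,  2.15487484e-04])) [[257.26704499 181.57819145]]
```

View pics/w1.png

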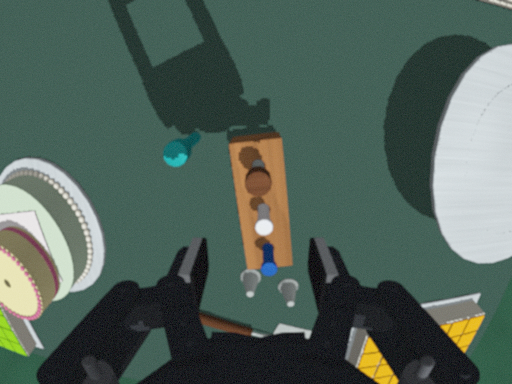

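```bash
cat >> h.py <<'E'
def cloud(d,pose):
    v,u=np.mgrid[:384,:512]; o,r=rays('wrist',np.c_[u.ravel(),v.ravel()],pose)
    ax=rot(pose[1]).apply(-cams.get_calibration('wrist')['mount'][:3,2])
    P=o+r*(d.ravel()/(r@ax))[:,None]; return P.reshape(384,512,3)
E
python3 - <<'E'
from h import *
z=np.load('pics/w1.npz'); pose=(z['pos'],z['q']); P=cloud(z['d'],pose); p=z['p']
m=(P[...,2]>.107)&(P[...,2]<.128)&(np.hypot(P[...,0]-.447,P[...,1]-.281)<.03)
v,u=np.nonzero(m); print(m.sum(), np.median(P[m],0),P[m].min(0),P[m].max(0), u.min(),u.max(),v.min(),v.max())
k=cv2.minEnclosingCircle(np.c_[u,v].astype(np.float32)); print(k, onplane('wrist',k[0],.117,pose))
# tier top & plate rough
m=(P[...,2]>.125)&(P[...,2]<.135); print(m.sum())
E
```

```text
591 [0.44825464 0.28168451 0.11613626] [0.43701145 0.26927481 0.10713442] [0.46196342 0.29399615 0.11813331] 245 271 169 196
((257.5, 182.38888549804688), 13.83890151977539) [[0.44779747 0.28121744 0.117     ]]
2202
```

Run:
```python
from h import *
q=quat(np.pi)
arm.movel([.448,.2812,.14],q,velocity=.15)
print(arm.movel([.448,.2812,.0865],velocity=.08,contact_N=6))
arm.set_gripper(.02,40); print(telemetry.get_width(),telemetry.get_grip_force(),telemetry.get_tool_pos())
arm.movel([.448,.2812,.26],velocity=.15); print(telemetry.get_width(),telemetry.get_time_s())
arm.move_ptp([.50,-.09,.29],q); p,d,pose=snapw('w2'); print(telemetry.get_time_s(),telemetry.get_width(),pose)
```

```text
False
0.02468227500265574 39.30552010657266 [0.4486769  0.28149544 0.08734722]
0.024320829375567496 5.3417
6.7917 0.024618502516372435 (array([ 0.49999148, -0.08904078,  0.28971357]), array([-1.98693169e-04, -5.21314962e-04,  9.99999757e-01,  4.16971382e-04]))
```

View pics/w2.png

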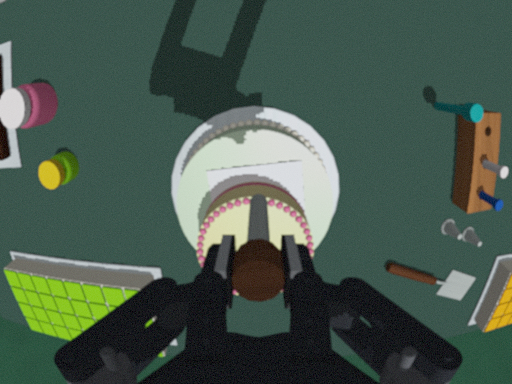

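The wrist view shows the plate's near edge, with corners at about (208,171) and (302,161). The held pin hides the tier hole, so I'll measure the plate and board here and take one shifted view for the hole.

Run:
```python
from h import *
z=np.load('pics/w2.npz'); pose=(z['pos'],z['q']); p=z['p']; hsv=cv2.cvtColor(p,cv2.COLOR_BGR2HSV)
for uv in [(250,175),(220,185),(190,190),(180,190),(255,150),(230,210),(295,180),(320,190)]: print(uv,hsv[uv[1],uv[0]],p[uv[1],uv[0]])
P=cloud(z['d'],pose)
for nm,lo,hi in [('plate',.0735,.079),('green',.069,.0735),('board',.008,.017)]:
    m=(P[...,2]>lo)&(P[...,2]<hi); print(nm,m.sum())
arm.move_ptp([.53,.0,.27],quat(np.pi)); p,d,pose=snapw('w3')
c=pix('wrist',[[.599,-.0915,.13],[.59,-.09,.075],[.57,-.09,.075]],pose); print(c,telemetry.get_time_s())
u,v=c[0].astype(int); a=cv2.resize(p[v-50:v+50,u-65:u+65],None,fx=4,fy=4,interpolation=cv2.INTER_CUBIC)
z=cv2.resize(z['p'][100:250,165:345],(522,435),interpolation=cv2.INTER_CUBIC)[:400]
cv2.imwrite('pics/c2.png',cv2.resize(np.hstack([a,z]),(796,306)))
```

```text
(250, 175) [165   7 140] [138 136 140]
(220, 185) [  0   0 139] [139 139 139]
(190, 190) [ 56  24 217] [197 217 200]
(180, 190) [ 54  24 217] [197 217 201]
(255, 150) [ 47  10 220] [211 220 215]
(230, 210) [ 32  45 217] [179 217 214]
(295, 180) [110   7 224] [224 220 218]
(320, 190) [ 50  10 221] [212 221 215]
plate 2110
green 7662
board 4924
[[173.09681504 236.47446833]
 [184.64517796 209.58254893]
 [183.30075156 194.64573034]] 7.3167
```

View pics/c2.png

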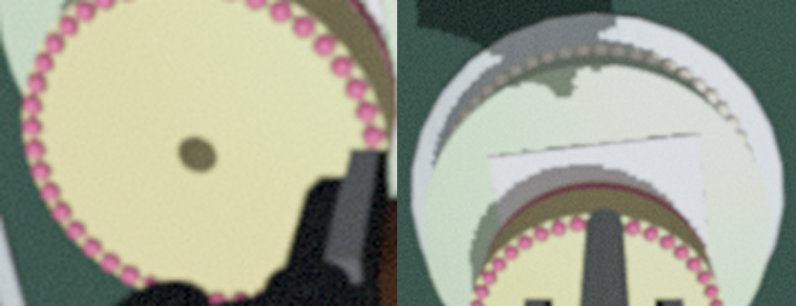

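Run:
```python
from h import *
z=np.load('pics/w3.npz'); pose=(z['pos'],z['q']); p=z['p']; hsv=cv2.cvtColor(p,cv2.COLOR_BGR2HSV)
m=(hsv[...,2]<165).astype(np.uint8); n,l,st,ce=cv2.connectedComponentsWithStats(m)
i=min((i for i in range(1,n) if 20<st[i,4]<400),key=lambda i:np.hypot(*(ce[i]-[173,236]))); print(st[i],ce[i]); H=onplane('wrist',ce[i],.13,pose)[0]; print('hole',H)
# pearls circle
pk=(hsv[...,0]>160)&(hsv[...,1]>60)&(hsv[...,2]>150); v,u=np.nonzero(pk); Q=onplane('wrist',np.c_[u,v],.13,pose); r=np.hypot(*(Q[:,:2]-H[:2]).T); s=(r>.06)&(r<.078)
print('pearls',circfit(Q[s]),s.sum())
z=np.load('pics/w2.npz'); pose=(z['pos'],z['q'])
C=onplane('wrist',[[206.5,170.4],[301.3,160.0],[304.5,206]],.075,pose)[:,:2]; print('corners',C)
e=C[1]-C[0]; L=np.linalg.norm(e); e/=L; nrm=np.array([-e[1],e[0]]); nrm*=np.sign(nrm[0])
print('edge',L,'plate c',(C[0]+C[1])/2+nrm*.06, 'angle check',np.degrees(np.arccos(e@(C[2]-C[1])/np.linalg.norm(C[2]-C[1]))),'yaw',np.degrees(np.arctan2(nrm[1],nrm[0])))
p=z['p']; h2=cv2.cvtColor(p,cv2.COLOR_BGR2HSV); b=(h2[...,2]>100)&(h2[...,1]<60)
pts=[]
c0=pix('wrist',[[.57,-.093,.012]],pose)[0]
for a in np.radians(np.r_[165:360:3]):
    t=np.arange(40,110,.25); uu=c0[0]+t*np.cos(a); vv=c0[1]+t*np.sin(a)
    val=b[vv.round().astype(int),uu.round().astype(int)]
    k=np.nonzero(val)[0]
    if len(k): pts.append((uu[k[-1]],vv[k[-1]]))
Q=onplane('wrist',pts,.012,pose); c,r=circfit(Q); res=np.abs(np.hypot(*(Q[:,:2]-c).T)-r); Q=Q[res<.004]; print('board',circfit(Q),len(Q),len(pts))
t=cv2.imread('pics/top0.png'); g=cv2.cvtColor(t,cv2.COLOR_BGR2HSV); b=((g[...,2]>110)&(g[...,1]<90)).astype(np.uint8)
n,l,st,ce=cv2.connectedComponentsWithStats(b); i=l[225,250]; print(st[i])
cs=cv2.findContours((l==i).astype(np.uint8),cv2.RETR_EXTERNAL,cv2.CHAIN_APPROX_NONE)[0][0][:,0]; Q=onplane('top',cs,.012)
c,r=circfit(Q)
for _ in range(5):
    res=np.abs(np.hypot(*(Q[:,:2]-c).T)-r); c,r=circfit(Q[res<.004])
print('board top',c,r)
```

```text
[167 231  12  11 105] [172.21904762 236.06666667]
hole [ 0.59852409 -0.09246465  0.13      ]
pearls (array([ 0.59941125, -0.09296603]), np.float64(0.06603408945218948)) 830
corners [[ 0.51486708 -0.15360258]
 [ 0.50154204 -0.03511662]
 [ 0.56320759 -0.02800377]]
edge 0.11923287297015574 plate c [ 0.5678287  -0.08765421] angle check 89.8368348672388 yaw 6.416578488121783
board (array([ 0.56893738, -0.09345612]), np.float64(0.13042265347079982)) 65 65
[     0      0    512    384 172245]
board top [0.04462299 0.18369023] 0.43317273370035225
```

Run:
```python
from h import *
z=np.load('pics/w2.npz'); pose=(z['pos'],z['q']); p=z['p']; P=cloud(z['d'],pose)
m=(P[...,2]>.205)&(P[...,2]<.262); m[:,:235]=0; m[:,282:]=0; m[240:]=0
for v in range(192,240,4):
    u=np.nonzero(m[v])[0]
    if len(u): print(v,u.min(),u.max(),(u.min()+u.max())/2)
v=np.nonzero(m)[0]; print('top row',v.min())
for dx in (-.002,0,.002):
    T=pose[0]+[dx,0,0]; a=np.linspace(0,2*np.pi,60)
    ring=np.c_[T[0]+.0045*np.cos(a),T[1]+.0045*np.sin(a),0*a+T[2]-.0773]
    ring2=np.c_[T[0]+.007*np.cos(a),T[1]+.007*np.sin(a),0*a+T[2]-.0733]
    q=pix('wrist',np.r_[ring,ring2],pose); print(dx,'tip rows',q[:,1].min(),'cols',q[60:,0].min(),q[60:,0].max())
print(pix('wrist',[pose[0]-[0,0,.04]],pose))
```

```text
196 252 264 258.0
200 250 266 258.0
204 249 266 257.5
208 249 267 258.0
212 249 267 258.0
216 248 267 257.5
220 248 268 258.0
224 248 268 258.0
228 247 247 247.0
top row 194
-0.002 tip rows 189.67000561026015 cols 248.95201511393722 267.0016548883965
0 tip rows 192.12254808606718 cols 248.9789710317794 266.97412045905594
0.002 tip rows 194.56062914390233 cols 249.00614317270458 266.94635692477544
[[258.02743297 218.59873841]]
```

Run:
```python
from h import *
q=quat(np.pi); G=np.array([.5984,-.0926])
arm.movel([*G,.235],q,velocity=.15); arm.movel([*G,.218],velocity=.08); arm.sleep(.3)
t=np.array(telemetry.get_tool_pos()); print(t); cmd=G+(G-t[:2])
f0=np.array(telemetry.get_wrist_force())
for zt in (.200,.180,.165,.1545):
    c=arm.movel([*cmd,zt+(.218-t[2])],velocity=.04,contact_N=4); f=np.array(telemetry.get_wrist_force()); print(zt,c,telemetry.get_tool_pos(),f-f0)
    if c: break
p,d,pose=snapw('w4'); print(telemetry.get_time_s())
```

```text
[ 0.59865604 -0.09265383  0.21841669]
0.2 False [ 0.59802115 -0.0925067   0.19930297] [ 1.63753492 -0.62681689  0.8754682 ]
0.18 False [ 0.59811798 -0.09254607  0.17941406] [ 1.59180856 -0.35599339  0.93576376]
0.165 False [ 0.59798473 -0.0924723   0.16418621] [ 1.92621852  0.25240436 -0.56379722]
0.1545 False [ 0.59788644 -0.09245776  0.1535318 ] [ 1.82708191 -0.57608607  0.4231683 ]
11.175
```

Run:
```python
from h import *
arm.set_gripper(.05); t=np.array(telemetry.get_tool_pos()); print(telemetry.get_width(),t)
arm.movel([t[0],t[1],.225],velocity=.1)
arm.movel([.545,-.0926,.26],velocity=.15); p,d,pose=snapw('w5'); P=cloud(d,pose)
m=(P[...,2]>.165)&(P[...,2]<.2)&(np.hypot(P[...,0]-.599,P[...,1]+.0926)<.03); print('knob',m.sum(),np.median(P[m],0),P[m].min(0),P[m].max(0))
hsv=cv2.cvtColor(p,cv2.COLOR_BGR2HSV)
pk=(hsv[...,0]>160)&(hsv[...,1]>60)&(hsv[...,2]>130); v,u=np.nonzero(pk); Q=onplane('wrist',np.c_[u,v],.13,pose); r=np.hypot(*(Q[:,:2]-[.5989,-.0926]).T); s=(r>.06)&(r<.078)
print('pearls',circfit(Q[s]),s.sum(),telemetry.get_time_s())
```

```text
0.05026081390707138 [ 0.59841053 -0.09261541  0.15448683]
knob 788 [ 0.5942665  -0.0926763   0.18073022] [ 0.58563117 -0.10541373  0.16543193] [ 0.61169906 -0.07951925  0.18268221]
pearls (array([ 0.59946308, -0.09285581]), np.float64(0.06598577295081627)) 1222 13.025
```

View pics/w5.png

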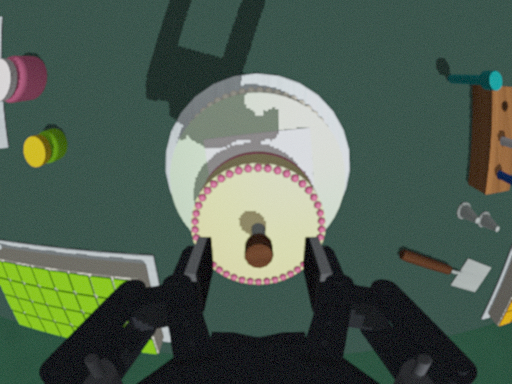

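```bash
cat >> h.py <<'E'
def tier(p,pose,guess):
    hsv=cv2.cvtColor(p,cv2.COLOR_BGR2HSV); pk=(hsv[...,0]>160)&(hsv[...,1]>60)&(hsv[...,2]>130)
    v,u=np.nonzero(pk); Q=onplane('wrist',np.c_[u,v],.13,pose)[:,:2]; c=np.array(guess)
    for _ in range(3):
        r=np.hypot(*(Q-c).T); s=(r>.058)&(r<.075); c,rr=circfit(Q[s])
    return c,rr,s.sum()
def knob(d,pose,g):
    P=cloud(d,pose); m=(P[...,2]>.137)&(P[...,2]<.2)&(np.hypot(P[...,0]-g[0],P[...,1]-g[1])<.022)
    return (np.percentile(P[m][:,2],90),m.sum()) if m.any() else None
E
python3 - <<'E'
from h import *
T=np.array([.5992,-.0928]); H=np.array([.5678,-.0877]); dv=(H-T)/np.linalg.norm(H-T); print(dv,np.linalg.norm(H-T))
q=quat(np.arctan2(-dv[1],-dv[0])); S=T-dv*.105
arm.set_gripper(0.0); arm.move_ptp([*S,.26],q); arm.movel([*S,.088],velocity=.15); arm.sleep(.2)
print(telemetry.get_tool_pos(),telemetry.get_wrist_force())
c=arm.movel([*(T-dv*.065),.088],velocity=.015,contact_N=1.5); t=np.array(telemetry.get_tool_pos()); print(c,t,'dist to tier centre',(T-t[:2])@dv)
p,d,pose=snapw('w6'); print(tier(p,pose,T),knob(d,pose,T),telemetry.get_time_s())
E
```

```text
[-0.98706517  0.1603195 ] 0.031811475916719095
[ 0.70356887 -0.1098526   0.08929942] [-0.19685581  0.40543011  0.16690139]
True [ 0.68013148 -0.10591562  0.08768294] dist to tier centre 0.08198733125710894
(array([0., 0.]), np.float64(0.0), np.int64(0)) None 19.4667
```

View pics/w6.png

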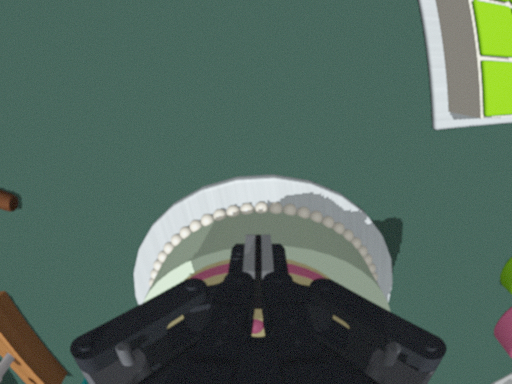

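Run:
```python
from h import *
T=np.array([.5992,-.0928]); H=np.array([.5678,-.0877]); dv=(H-T)/np.linalg.norm(H-T)
B=T-dv*.082
for adv in (.020,.026):
    c=arm.movel([*(B+dv*adv),.088],velocity=.015,contact_N=6); t=np.array(telemetry.get_tool_pos()); print(c,t,(t[:2]-B)@dv,telemetry.get_wrist_force(),telemetry.get_time_s())
    if c: break
a,_=cams.snapshot('scene'); b,_=cams.snapshot('top'); cv2.imwrite('pics/s7.png',a); cv2.imwrite('pics/t7.png',b)
a=cv2.resize(a[120:240,190:310],(400,400),interpolation=cv2.INTER_CUBIC); b=cv2.resize(b[140:240,215:315],(400,400),interpolation=cv2.INTER_CUBIC); cv2.imwrite('pics/c7.png',np.hstack([a,b]))
print(pix('scene',[[.573,-.0885,.182],[.573,-.0885,.152]]),pix('top',[[.573,-.0885,.182]]))
```

```text
False [ 0.6601004  -0.10268373  0.08771518] 0.02030277782737605 [ 1.84509839  0.01704974 -1.28294523] 20.9
False [ 0.65396379 -0.10167891  0.08797343] 0.026521109989166482 [ 0.98244301 -0.37654585  0.49668221] 21.45
[[251.84910691 146.03053975]
 [251.99282112 155.02187627]] [[265.21419293 186.40055178]]
```

View pics/c7.png

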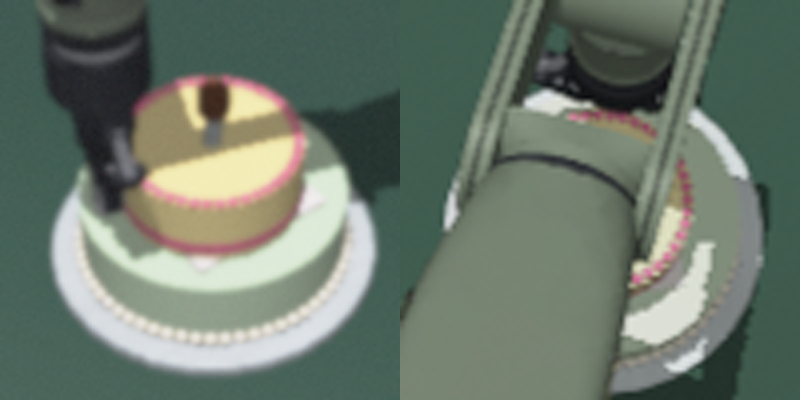

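```bash
cat >> h.py <<'E'
def stier(p,g):
    hsv=cv2.cvtColor(p,cv2.COLOR_BGR2HSV); pk=((hsv[...,0]>160)|(hsv[...,0]<4))&(hsv[...,1]>60)&(hsv[...,2]>110)
    v,u=np.nonzero(pk); Q=onplane('scene',np.c_[u,v],.13)[:,:2]; c=np.array(g)
    # keep farthest-out pixels only where the ribbon is not confused: the half away from the camera plus pearls ring
    for _ in range(4):
        r=np.hypot(*(Q-c).T); s=(r>.0605)&(r<.0725); c,rr=circfit(Q[s])
    return c,rr,s.sum()
def sknob(p,g):
    hsv=cv2.cvtColor(p,cv2.COLOR_BGR2HSV); b=pix('scene',[[g[0],g[1],.17]])[0].astype(int)
    m=np.zeros(p.shape[:2],np.uint8); m[b[1]-18:b[1]+22,b[0]-12:b[0]+16]=1
    m&=((hsv[...,2]<110)&(hsv[...,1]>90)&((hsv[...,0]<20)|(hsv[...,0]>170))).astype(np.uint8)
    n,l,st,ce=cv2.connectedComponentsWithStats(m)
    i=1+np.argmax(st[1:,4]) if n>1 else 0; return st[i],ce[i]
E
python3 - <<'E'
from h import *
print(stier(cv2.imread('pics/scene0.png'),[.599,-.089]))
s=cv2.imread('pics/s7.png'); print(stier(s,[.573,-.085]),sknob(s,[.573,-.085]))
E
```

```text
(array([ 0.59781703, -0.09291607]), np.float64(0.06691078279074925), np.int64(302))
(array([ 0.57096991, -0.08741812]), np.float64(0.06651431891409322), np.int64(231)) (array([250, 145,   8,  10,  73], dtype=int32), array([253.63013699, 149.56164384]))
```

Run:
```python
from h import *
T=np.array([.5992,-.0928]); H=np.array([.5678,-.0877]); dv=(H-T)/np.linalg.norm(H-T)
B=T-dv*.082; k0=None
for adv in np.arange(.028,.0361,.0015):
    c=arm.movel([*(B+dv*adv),.088],velocity=.012,contact_N=5); t=np.array(telemetry.get_tool_pos()); a,_=cams.snapshot('scene')
    tc=stier(a,[.57,-.087]); k=sknob(a,[.57,-.085]); f=np.array(telemetry.get_wrist_force())
    print(c,round((t[:2]-B)@dv,4),tc[0].round(4)-[-.0014,0],k[1].round(1),k[0][4],f.round(1),telemetry.get_time_s())
    if c or k[1][1]>154: break
cv2.imwrite('pics/s8.png',a)
```

```text
False 0.028 [ 0.571  -0.0876] [252.5 151.4] 77 [1.8 0.2 0.5] 21.9167
False 0.0293 [ 0.5705 -0.0873] [253.4 158.8] 87 [ 2.7 -0.9  0.7] 22.2417
```

The knob fell about 9 px in the scene view, which matches a 30 mm drop. I'll back off and check before handing in.

Run:
```python
from h import *
T=np.array([.5992,-.0928]); H=np.array([.5678,-.0877]); dv=(H-T)/np.linalg.norm(H-T)
t=np.array(telemetry.get_tool_pos()); arm.movel([*(t[:2]-dv*.03),.088],velocity=.05)
t=np.array(telemetry.get_tool_pos()); arm.movel([t[0],t[1],.28],velocity=.15)
arm.move_ptp([.49,-.088,.28],quat(np.pi)); p,d,pose=snapw('w9')
c=tier(p,pose,[.57,-.0875]); print(c,knob(d,pose,c[0]),telemetry.get_time_s())
a,_=cams.snapshot('scene'); print(stier(a,[.57,-.087]),sknob(a,[.57,-.085]))
cv2.imwrite('pics/c9.png',np.hstack([p[90:330,120:400],cv2.resize(a[120:240,190:310],(240,240),interpolation=cv2.INTER_CUBIC)]))
```

```text
(array([ 0.57079769, -0.08778531]), np.float64(0.06586357052902947), np.int64(943)) None 27.3167
(array([ 0.56893266, -0.08771134]), np.float64(0.06694086632457436), np.int64(302)) (array([250, 156,   8,   8,  48], dtype=int32), array([253.39583333, 159.75      ]))
```

View pics/c9.png

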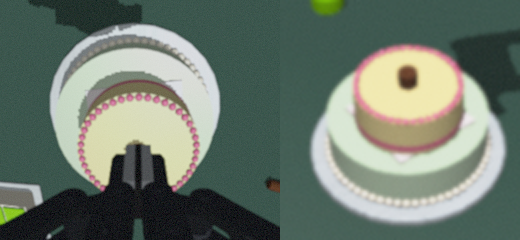

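The last view shows the knob sitting on the tier with no shaft visible, and the tier level about 6 mm from the bottom tier's middle.

```bash
python3 -c "
from bench import arm
print(arm.close_job())"
```

```text
the job is handed in; nothing more can be done
None
```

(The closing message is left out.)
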